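# Bring the vial to the reading head and start the reading

### The job

Push the three-spoked sample wheel round with a finger against one of its spokes until the vial stands squarely in front of the middle of the reading head's window; only then press the start button on top of the head all the way down, and back away. Do not touch the vial or lift it out of its cup, and leave the bottle, the beaker and the carton where they are.

Things in the scene. Friction and masses are not known exactly. Their poses are not given: they have to be found in the camera images.
- station: Fixed sample station. Its origin lies on the bench top (z = 0) exactly under the wheel's upright axis; its +y axis points horizontally from the wheel's axis to the middle of the reading head's window, z up. Under the wheel is a flat grey foot disc 150 mm wide, 12 mm high, with a 50 mm wide, 10 mm high bridge to the reading head.
- axis (a point): Centre of the top of the wheel's hub, on the wheel's axis, 64 mm above the bench. The aluminium hub is 40 mm wide. The wheel turns freely either way with no end stop against an even friction of about 0.12 N m (2 N at 60 mm) and stays where it is left.
- window (a point): Middle of the window, a dark 34 mm square in the head's side face that looks at the wheel, 147 mm from the wheel's axis, 52 mm above the bench. The head is a white box 110 mm wide, 72 mm high, reaching from 147 to 233 mm from the wheel's axis. A short dark line on top of the head lies over its middle.
- cup0 (a point): A 41 mm wide round grey cup (33 mm inside), the centre of its open rim, 58 mm above the bench, 110 mm from the wheel's axis. Spoke 0 runs from the hub to this cup. Spokes are straight aluminium bars, 12 mm wide and 16 mm high (40 to 56 mm above the bench), bare from 20 to 90 mm from the axis, 120 degrees apart.
- cup1 (a point): A 41 mm wide round grey cup (33 mm inside), the centre of its open rim, 58 mm above the bench, 110 mm from the wheel's axis. Spoke 1, 120 degrees anticlockwise (from above) of spoke 0.
- cup2 (a point): A 41 mm wide round grey cup (33 mm inside), the centre of its open rim, 58 mm above the bench, 110 mm from the wheel's axis. Spoke 2, 240 degrees anticlockwise (from above) of spoke 0.
- vial: The only vial on the wheel: brown glass with a white cap, 29 mm wide, 50 mm high, loose with 2 mm of play all round, in cup 0; the other two cups are empty. Origin: centre of its underside, 40 mm above the bench; its top is 90 mm above the bench.
- start_top (a point): Centre of the top of the start button, a dark round cap 28 mm wide on top of the reading head, 203 mm from the wheel's axis. Pressed straight down.
- start (a joint): How far the start button is pressed (m): 0 = up, 0.006 = fully down, which takes about 5 N; it springs back up.
- bottle: Loose bystander: brown bottle, 64 mm wide, 140 mm high. Origin: centre of its underside.
- beaker: Loose bystander: clear beaker, 66 mm wide, 85 mm high. Origin: centre of its underside.
- carton: Loose bystander: closed cardboard carton, 90 x 60 x 45 mm high. Origin: centre of its underside.
Things that resemble listed ones, but are neither listed nor needed, are in the scene too. Leave any blue look-alike of the vial alone.

How it is judged:
By the outcome, as a careful person would: the job done as asked, in the order asked, and still so for the second after the job is handed in, with the robot touching nothing.
It also fails if it takes over 54 s, if anything falls off the work surface, if the arm or the gripper's body presses on something with over 40 N, if the wrist force passes 120 N, or if a joint passes its speed limit or range.

### The arm

A 6-joint arm with a two-finger parallel gripper is mounted at the origin on the work surface. World frame = base frame: x ahead of the robot, y to its left, z up, the work surface at z = 0. Lengths are in m, angles in rad, forces in N, time in s.
With the tool pointing down it reaches from about 0.375 to 0.925 m from the base axis. Payload 5.7 kg.
Tool frame: the origin (TCP) lies at the very end of the fingers, on their centre line; the grasp point (between the pads) lies 19 mm behind it; z points along the fingers, y is the line along which they close (so a half turn about z gives the same grasp; the last joint's range is limited). The gripper opens to 85 mm and grips with 20 to 120 N. Pads are 22 mm wide; open, the fingers measure 114 mm over their backs; the gripper's body (76 mm by 85 mm) begins 54 mm behind the grasp point. The pads swing forward as they close: fully open they stand 13 mm farther back than shut.
Start: joints at [1.209, 0.359, 1.51, -0, 1.272, -0.115], TCP at [0.147, 0.582, 0.231] pointing down, gripper open.
Joint ranges: [-2.97, 2.97], [-1.01, 2.36], [0.21, 2.38], [-0.96, 4.11], [0.2, 2.71], [-2.98, 2.98]. Speed limits (rad/s): [2.39, 2.39, 3.14, 3.14, 3.14, 3.14].

### API

Orientations are given as a unit quaternion [w, x, y, z].
In Python, from station import arm gives the robot as it stands. Calls block until the motion is done:
- arm.goto(position, orientation): joint-space move of the TCP to a pose.
- arm.line_to(position, velocity=0.15, attitude=None): straight line of the TCP; attitude=None keeps the orientation; velocity is the mean speed in m/s.
- arm.movej(angles): joint-space move.
- arm.open() and arm.grab(): open the fingers fully, or close them until they stop; the grip force is fixed at half the most.
- arm.wait(seconds).
- arm.inverse_kinematics(position, orientation): joint angles nearest the present ones, or None.
- arm.get_image(name): name is "side" or "top" or "wrist"; returns the picture (400x640x3 uint8, blue, green, red); there is no depth.
- arm.camera_params(name): a dict with "camera_matrix" (3x3 intrinsics, pixels), "distortion" ([k1, k2, p1, p2, k3] as OpenCV has them; the pictures are not rectified), "rvec" (rotation vector, rad) and "tvec" (3), from world to camera coordinates, as OpenCV has them; the wrist camera has in their place "tool_from_camera" (4x4, takes a point from camera to tool coordinates, whose origin is the TCP and whose axes are the flange's). Camera axes: x right, y down, z forward; pixel columns grow to the right and rows downward; lengths in m; the calibration is good to about 2 mm. A picture is of the moment at which its call begins: read the wrist's pose just before it. camera_params takes no time and is no camera call.
A pose or a line that the arm cannot do raises arm.MotionError and nothing moves.
- arm.hand_in(): hands the job in; it is judged then, once.
Readings, each from a call of its own:
- arm.read_time_s(): time.
- arm.read_q(): joint angles.
- arm.read_qvel(): joint speeds.
- arm.read_tau(): joint torques, N m.
- arm.read_tool_pos(): TCP position.
- arm.read_tcp_rot(): TCP orientation.
- arm.read_contact_force(): force on the tool from outside, world axes, zero at the start.
- arm.read_ft_torque(): the same for the moment, N m.
- arm.read_gripper_width(): finger opening in m.
- arm.read_gripper_force(): force on a finger pad.
Only numpy, scipy, OpenCV 4.12 (cv2) and the standard library are available. Lean on these libraries where they do the work, as an engineer would, in place of code of your own. Each camera call takes 0.05 s, during which the arm holds its last target. There are 200 camera calls.

## Working session

There is one attempt and no reset: what is moved stays moved. The work goes in short steps, each a Python script; the robot and the scene stay as the last script left them, time stands still between calls to the robot, and variables do not carry over. Pictures are saved under pics/ and viewed, at most 10 in all, crops included, and the job is handed in when it is done.

```bash
mkdir -p pics; python3 - <<'E'
from station import arm
import cv2
for n in("top","side"):
    cv2.imwrite(f"pics/{n}0.png",arm.get_image(n)); p=arm.camera_params(n); print(n,p)
print(arm.camera_params("wrist"),arm.read_tcp_rot(),arm.read_time_s())
E
```

```text
top {'camera_matrix': array([[479.43305853,   0.        , 331.63760759],
       [  0.        , 479.43305853, 203.36379308],
       [  0.        ,   0.        ,   1.        ]]), 'distortion': array([-0.143582,  0.      ,  0.      ,  0.      ,  0.      ]), 'rvec': array([ 2.18176193, -2.20510718,  0.09820578]), 'tvec': array([-0.05429947,  0.59820247,  1.27264895])}
side {'camera_matrix': array([[378.02036489,   0.        , 323.73063677],
       [  0.        , 378.02036489, 200.26040942],
       [  0.        ,   0.        ,   1.        ]]), 'distortion': array([0.01215219, 0.        , 0.        , 0.        , 0.        ]), 'rvec': array([ 2.21580167, -0.92079082,  0.39332075]), 'tvec': array([-0.44236699,  0.33888955,  0.5297408 ])}
{'camera_matrix': array([[346.97829715,   0.        , 317.864056  ],
       [  0.        , 346.97829715, 200.75437495],
       [  0.        ,   0.        ,   1.        ]]), 'distortion': array([-0.02956968,  0.        ,  0.        ,  0.        ,  0.        ]), 'tool_from_camera': array([[ 9.15607255e-04, -9.58569070e-01, -2.84858737e-01,
         7.13965735e-02],
       [ 9.99999560e-01,  9.35135760e-04,  6.74532114e-05,
         2.66328507e-04],
       [ 2.01723029e-04, -2.84858673e-01,  9.58569505e-01,
        -1.42175950e-01],
       [ 0.00000000e+00,  0.00000000e+00,  0.00000000e+00,
         1.00000000e+00]])} [-2.08953706e-04  1.23105138e-01  9.92393272e-01 -8.21535540e-04] 0.1
```

View pics/top0.png

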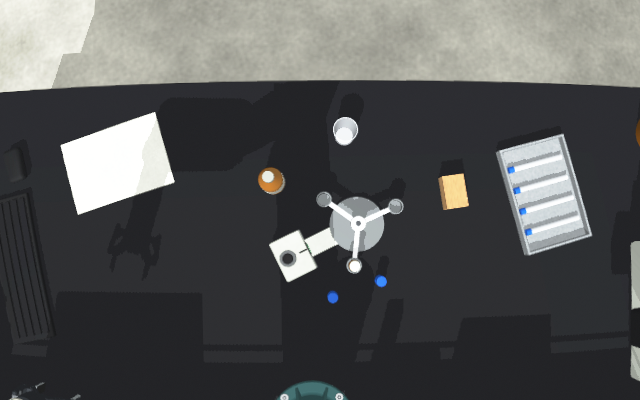

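View pics/side0.png

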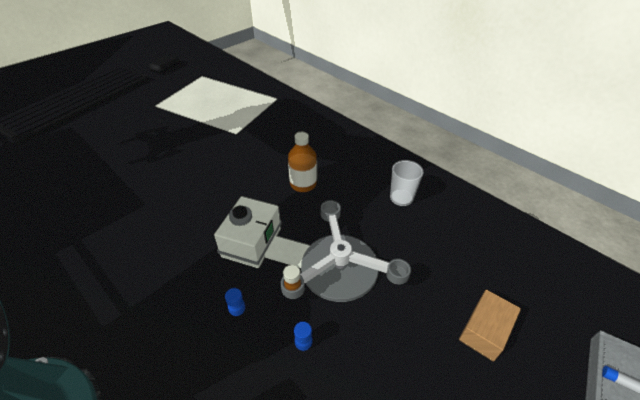

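Top view: the wheel hub is at (358,223), empty cups at (324,199) and (396,206), and the white-capped brown vial at (354,266). The head is at (292,256) with its button at (288,258). Blue look-alikes stand at (333,297) and (381,281). The bottle is at (271,180), the beaker at (345,130) and the carton at (454,191). The side view agrees: the vial with brown glass and a white cap is at (292,280).

Candidates for the vial are the white cap at (354,266), and blue ones at (333,297), (381,281) and in the rack at right. I choose (354,266), because it is brown and white and sits in a cup.

```bash
cat > h.py <<'E'
import numpy as np, cv2
from station import arm
def ray(name,uv,pose=None):
    p=arm.camera_params(name)
    n=cv2.undistortPoints(np.array(uv,float).reshape(-1,1,2),p["camera_matrix"],p["distortion"])[:,0]
    d=np.c_[n,np.ones(len(n))]
    if "rvec" in p:
        R=cv2.Rodrigues(p["rvec"])[0]; return -R.T@p["tvec"], d@R
    T=pose@p["tool_from_camera"]; return T[:3,3], d@T[:3,:3].T
def toplane(name,uv,z,pose=None):
    c,d=ray(name,uv,pose); return c+d*((z-c[2])/d[:,2])[:,None]
def proj(name,X):
    p=arm.camera_params(name); return cv2.projectPoints(np.array(X,float).reshape(-1,1,3),p["rvec"],p["tvec"],p["camera_matrix"],p["distortion"])[0][:,0]
def quatR(q):
    from scipy.spatial.transform import Rotation as Ro
    return Ro.from_quat(np.r_[q[1:],q[0]]).as_matrix()
def pose():
    T=np.eye(4);T[:3,:3]=quatR(arm.read_tcp_rot());T[:3,3]=arm.read_tool_pos();return T
E
python3 - <<'E'
from h import *
im=cv2.imread("pics/top0.png")
x0,y0=250,160; c=im[y0:310,x0:410]
cv2.imwrite("pics/crop.png",cv2.resize(c,None,fx=5,fy=4.0*1.25*.8,interpolation=cv2.INTER_CUBIC) if 0 else cv2.resize(c,None,fx=4,fy=4,interpolation=cv2.INTER_CUBIC))
for nm,uv,z in[("hub",(358,223),.064),("cupA",(324,199),.058),("cupB",(396,206),.058),("vial",(354,266),.09),("button",(288,258),.08),("bottle",(271,180),.14),("blue1",(333,297),.05),("blue2",(381,281),.05),("base",(312,395),0.1)]:
    print(nm,toplane("top",[uv],z).round(4))
E
```

```text
hub [[ 0.5425 -0.1281  0.064 ]]
cupA [[ 0.6067 -0.0401  0.058 ]]
cupB [[ 0.5863 -0.2297  0.058 ]]
vial [[ 0.4324 -0.1145  0.09  ]]
button [[0.4542 0.0538 0.08  ]]
bottle [[0.6483 0.0902 0.14  ]]
blue1 [[ 0.3497 -0.0609  0.05  ]]
blue2 [[ 0.3896 -0.1877  0.05  ]]
base [[ 0.1076 -0.0042  0.1   ]]
```

View pics/crop.png

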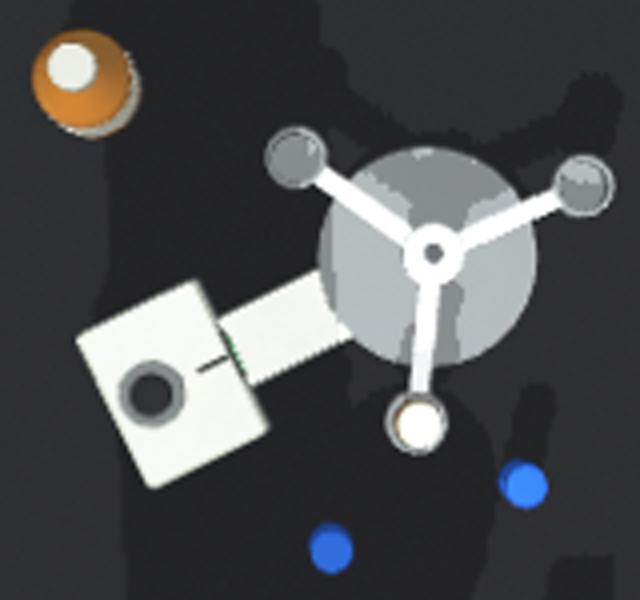

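The crop confirms the choice: the brown and white vial is in the cup at crop (417,423), the hub at (433,253) and the button at (152,393). The geometry agrees with the description: cup radii are about 110 mm and the button is 202 mm from the axis. The wheel needs about 57° clockwise. I'll push spoke 1, the one on the carton side. First a close wrist view on the way.

```bash
cat >> h.py <<'E'
def Q(deg):
    a=np.radians(deg)/2; return [0,np.cos(a),np.sin(a),0]
E
python3 - <<'E'
from h import *
ax=np.array([.5425,-.1281])
for off in(-90,90):
  for th in(-66,-95,-124):
    t=np.radians(th); p=ax+.06*np.array([np.cos(t),np.sin(t)])
    j=arm.inverse_kinematics([*p,.034],Q(th+off)); print(off,th,None if j is None else np.round(j,2))
arm.grab()
arm.goto([.5,-.06,.30],Q(180))
T=pose(); im=arm.get_image("wrist"); cv2.imwrite("pics/w1.png",im); np.save("w1.npy",T)
print(T.round(3),arm.read_time_s(),arm.read_gripper_width())
E
```

```text
-90 -66 [-0.43  0.59  1.7  -0.    0.86 -2.42]
-90 -95 [-0.46  0.56  1.76 -0.    0.82 -1.94]
-90 -124 [-0.46  0.53  1.83 -0.    0.78 -1.44]
90 -66 [-0.43  0.59  1.7  -0.    0.86  0.72]
90 -95 [-0.46  0.56  1.76 -0.    0.82  1.2 ]
90 -124 [-0.46  0.53  1.83 -0.    0.78  1.7 ]
[[-1.    -0.001 -0.     0.5  ]
 [-0.001  1.     0.    -0.059]
 [ 0.     0.    -1.     0.3  ]
 [ 0.     0.     0.     1.   ]] 3.5167 -3.1977928958800355e-05
```

View pics/w1.png

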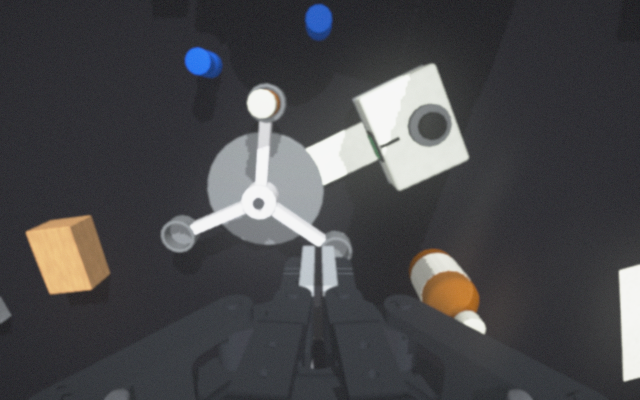

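Wrist view: hub at (258,203), vial at (265,103), cup 1 at (179,234), head button at (432,125). The fingers are shut at (318,270). I'll refine the axis and head direction in both views.

```bash
cat >> h.py <<'E'
def blob(im,uv,r,dark,thr):
    """centroid of dark/bright blob nearest uv within a window of half size r"""
    g=cv2.cvtColor(im,cv2.COLOR_BGR2GRAY); u,v=map(int,uv); u0,v0=u-r,v-r
    w=cv2.resize(g[v0:v+r+1,u0:u+r+1],None,fx=8,fy=8,interpolation=cv2.INTER_CUBIC)
    m=((w<thr) if dark else (w>thr)).astype(np.uint8)
    n,l,s,c=cv2.connectedComponentsWithStats(m)
    k=1+np.argmin(np.linalg.norm(c[1:]-w.shape[0]/2,axis=1)+1e4*(s[1:,4]<100))
    return (c[k]+.5)/8-.5+[u0,v0], s[k,2:5]/np.array([8,8,64])
def deg(v): return np.degrees(np.arctan2(v[1],v[0]))
E
python3 - <<'E'
from h import *
T=np.load("w1.npy")
for n,f,hub,but,P in(("top","top0",(358,223),(288,258),None),("wrist","w1",(258,203),(432,125),T)):
    im=cv2.imread(f"pics/{f}.png")
    h,sh=blob(im,hub,4 if n=="top" else 8,True,150); b,sb=blob(im,but,9 if n=="top" else 18,True,75)
    H=toplane(n,[h],.062,P)[0]; B=toplane(n,[b],.08,P)[0]; d=(B-H)[:2]
    print(n,h.round(1),sh,b.round(1),sb,H.round(4),B.round(4),np.hypot(*d),deg(d))
    g=cv2.cvtColor(im,cv2.COLOR_BGR2GRAY); m=(g>190).astype(np.uint8)
    for c in cv2.findContours(m,cv2.RETR_EXTERNAL,cv2.CHAIN_APPROX_SIMPLE)[0]:
        if cv2.pointPolygonTest(c,tuple(map(float,but)),False)>=0:
            q=cv2.approxPolyDP(c,4,True)[:,0]; X=toplane(n,q,.072,P)[:,:2]; print(q.tolist(),X.round(4).tolist(),[(round(deg(e)%90,1),round(float(np.hypot(*e)),3)) for e in np.roll(X,-1,0)-X])
E
```

```text
top [358.  222.8] [ 4.25    4.375  13.4375] [287.3 258.2] [10.375 10.125 81.25 ] [ 0.5431 -0.1282  0.062 ] [0.4537 0.0556 0.08  ] 0.20432633070227887 115.94936500792896
[[329, 228], [303, 241], [296, 231], [269, 245], [288, 281], [315, 267], [307, 250], [298, 252], [305, 248], [304, 240], [312, 255], [337, 243]] [[0.5302, -0.0522], [0.4973, 0.0153], [0.5233, 0.0332], [0.4878, 0.1033], [0.3948, 0.0549], [0.4301, -0.015], [0.474, 0.0052], [0.4691, 0.0284], [0.4792, 0.0103], [0.4999, 0.0127], [0.461, -0.0076], [0.4912, -0.0724]] [(np.float64(26.0), 0.075), (np.float64(34.5), 0.032), (np.float64(26.9), 0.079), (np.float64(27.5), 0.105), (np.float64(26.8), 0.078), (np.float64(24.7), 0.048), (np.float64(11.9), 0.024), (np.float64(29.1), 0.021), (np.float64(6.6), 0.021), (np.float64(27.6), 0.044), (np.float64(25.0), 0.072), (np.float64(27.4), 0.044)]
wrist [258.  203.2] [10.       10.375    79.421875] [432.6 125.8] [ 26.875   25.5    502.8125] [ 0.5447 -0.1279  0.062 ] [0.4558 0.0585 0.08  ] 0.20649070210159534 115.52410685991872
[[433, 65], [357, 98], [379, 145], [400, 138], [381, 149], [399, 189], [467, 157]] [[0.3963, 0.0561], [0.4287, -0.0193], [0.4767, 0.0057], [0.4692, 0.0276], [0.4809, 0.008], [0.525, 0.0302], [0.4891, 0.1015]] [(np.float64(23.2), 0.082), (np.float64(27.5), 0.054), (np.float64(18.8), 0.023), (np.float64(30.9), 0.023), (np.float64(26.8), 0.049), (np.float64(26.7), 0.08), (np.float64(26.1), 0.103)]
```

Both views agree: axis ≈ (0.5437, -0.128), head direction ≈ 116° (edge directions 26–27°, which fits). Spoke 1 therefore goes from -66.6° to -124°. I'll push first to about -118° and then look.

```bash
cat >> h.py <<'E'
AX=np.array([.5437,-.1280])
def fp(th,off=.017,r=.06,z=.030):
    t=np.radians(th);u=np.array([np.cos(t),np.sin(t)]);n=np.array([-u[1],u[0]])
    return [*(AX+r*u+off*n),z]
def sweep(a,b,step,v,off=.017):
    for th in np.linspace(a,b,int(np.ceil(abs(b-a)/step))+1)[1:]:
        arm.line_to(fp(th,off),velocity=v,attitude=Q(th+90))
E
python3 - <<'E'
from h import *
s=-66.6
arm.goto(fp(s,.045,z=.13),Q(s+90))
arm.line_to(fp(s,.045),velocity=.1); print(arm.read_contact_force().round(2) if hasattr(arm.read_contact_force(),'round') else arm.read_contact_force())
arm.line_to(fp(s,.019),velocity=.05); print(arm.read_contact_force(),arm.read_time_s())
sweep(s,-96,5,.06); print(arm.read_contact_force(),arm.read_time_s())
sweep(-96,-118,5.5,.05); print(arm.read_contact_force(),arm.read_time_s())
cv2.imwrite("pics/t1.png",arm.get_image("top")); T=pose(); np.save("w2.npy",T); cv2.imwrite("pics/w2.png",arm.get_image("wrist"))
t=cv2.imread("pics/t1.png")[160:310,250:410]; w=cv2.imread("pics/w2.png")
cv2.imwrite("pics/c2.png",np.hstack([cv2.resize(t,(427,400)),cv2.resize(w,(373,233))]) if 0 else np.vstack([cv2.resize(t,(320,300),interpolation=2),cv2.resize(w,(320,200))]))
E
```

```text
[-1.14 -0.24  0.12]
[ 0.35331821 -0.79453147 -0.22646719] 7.5667
[ 0.26797897 -0.36262473 -0.81719505] 9.0917
[ 0.80996017 -0.11206617 -0.74633293] 10.1583
```

View pics/c2.png

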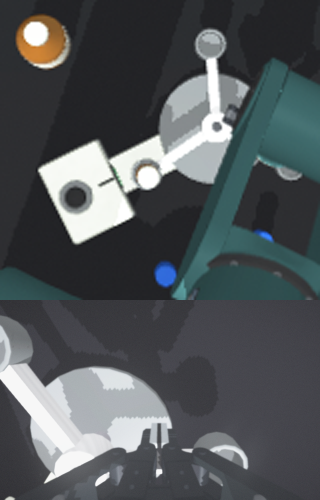

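The top crop (2x) shows the wheel turned: vial at (147,176), just short of the head's line at (108,181), cup 2 at (210,43). I'll measure the angle from cup 2 and finish.

```bash
cat >> h.py <<'E'
def hubcup(im,hub,cup):
    """spoke angle in top view: axis of hub to Hough circle of cup rim"""
    h,_=blob(im,hub,4,True,150); H=toplane("top",[h],.062)[0]
    r=14;u0,v0=int(cup[0])-r,int(cup[1])-r; w=cv2.resize(cv2.cvtColor(im,6)[v0:v0+2*r+1,u0:u0+2*r+1],None,fx=8,fy=8,interpolation=cv2.INTER_CUBIC)
    c=cv2.HoughCircles(w,cv2.HOUGH_GRADIENT_ALT,1.5,400,param1=150,param2=.3,minRadius=48,maxRadius=76)
    if c is None: return None
    c=c[0,0]; C=toplane("top",[(c[:2]+.5)/8-.5+[u0,v0]],.058)[0]; d=(C-H)[:2]
    return H.round(4),C.round(4),c[2]/8,np.hypot(*d).round(4),deg(d).round(2)
def capang(im,cap):
    """vial direction from its white cap"""
    b,s=blob(im,cap,8,False,200); V=toplane("top",[b],.09)[0]; d=V[:2]-AX; return V.round(4),s,np.hypot(*d).round(4),deg(d).round(2)
E
python3 - <<'E'
from h import *
a=cv2.imread("pics/top0.png"); b=cv2.imread("pics/t1.png")
print(hubcup(a,(358,223),(324,199))); print(hubcup(a,(358,223),(396,206))); print(hubcup(a,(358,223),(354,265)),capang(a,(354,266)))
print(hubcup(b,(358,223),(355,181.5))); print(hubcup(b,(358,223),(323.5,248)),capang(b,(323.5,248)))
E
```

```text
(array([ 0.5431, -0.1282,  0.062 ]), array([ 0.6072, -0.0391,  0.058 ]), np.float32(7.7157326), np.float64(0.1097), np.float64(54.26))
(array([ 0.5431, -0.1282,  0.062 ]), array([ 0.5873, -0.2282,  0.058 ]), np.float32(6.957168), np.float64(0.1094), np.float64(-66.13))
(array([ 0.5431, -0.1282,  0.062 ]), array([ 0.4312, -0.12  ,  0.058 ]), np.float32(7.538759), np.float64(0.1122), np.float64(175.8)) (array([ 0.4323, -0.1161,  0.09  ]), array([11.      , 11.25    , 96.671875]), np.float64(0.112), np.float64(173.9))
(array([ 0.543 , -0.1284,  0.062 ]), array([ 0.6505, -0.1227,  0.058 ]), np.float32(7.750069), np.float64(0.1077), np.float64(2.99))
(array([ 0.543 , -0.1284,  0.062 ]), array([ 0.4804, -0.0367,  0.058 ]), np.float32(7.061504), np.float64(0.111), np.float64(124.31)) (array([ 0.4782, -0.0379,  0.09  ]), array([11.      , 11.25    , 94.328125]), np.float64(0.1114), np.float64(125.99))
```

```bash
python3 - <<'E'
from h import *
sweep(-118,-125,3.5,.03)
b=arm.get_image("top"); cv2.imwrite("pics/t2.png",b)
print(arm.read_contact_force(),hubcup(b,(358,223),(358,181.5)),hubcup(b,(358,223),(321,244)),capang(b,(321,244)))
arm.line_to(fp(-125,.045),velocity=.08)
arm.line_to(fp(-125,.045,z=.14),velocity=.15)
arm.goto([.60,-.05,.28],Q(180))
T=pose(); im=arm.get_image("wrist"); cv2.imwrite("pics/w3.png",im); np.save("w3.npy",T); cv2.imwrite("pics/t3.png",arm.get_image("top"))
print(arm.read_time_s())
E
```

```text
[-0.12105912 -0.72867904  0.97575655] (array([ 0.5431, -0.1283,  0.062 ]), array([ 0.6509, -0.1342,  0.058 ]), np.float32(7.6908717), np.float64(0.108), np.float64(-3.13)) None (array([ 0.4869, -0.0315,  0.09  ]), array([ 17.    ,  17.    , 177.9375]), np.float64(0.112), np.float64(120.47))
15.2583
```

View pics/w3.png

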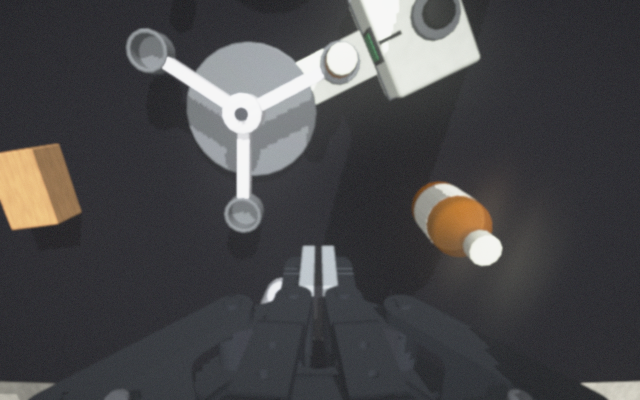

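Wrist view: hub at (241,114), vial cap at (342,58), empty cups at (150,50) and (243,213). The head's line is at (390,38) and its button at (437,14). The vial looks lined up. I'll check the angles in numbers.

```bash
python3 - <<'E'
from h import *
T=np.load("w3.npy"); im=cv2.imread("pics/w3.png")
h,_=blob(im,(241,114),8,True,150); H=toplane("wrist",[h],.062,T)[0]; print(H)
def circ(cup,z,lo,hi,r=30):
    u0,v0=cup[0]-r,max(cup[1]-r,0); w=cv2.resize(cv2.cvtColor(im,6)[v0:cup[1]+r+1,u0:u0+2*r+1],None,fx=4,fy=4,interpolation=cv2.INTER_CUBIC)
    c=cv2.HoughCircles(w,cv2.HOUGH_GRADIENT_ALT,1.5,20,param1=120,param2=.3,minRadius=lo*4,maxRadius=hi*4)
    for c in ([] if c is None else c[0][:3]):
        uv=(c[:2]+.5)/4-.5+[u0,v0]; C=toplane("wrist",[uv],z,T)[0]; d=(C-H)[:2]; print(cup,uv.round(1),c[2]/4,C.round(4),np.hypot(*d).round(4),deg(d).round(2))
circ((150,50),.058,14,24); circ((243,213),.058,14,24); circ((342,58),.09,10,20)
b,s=blob(im,(437,18),18,True,75); print("button",b,s)
for z in(.08,.085):
    B=toplane("wrist",[b],z,T)[0]; d=(B-H)[:2]; print(B,np.hypot(*d),deg(d))
# spoke direction from bright mask between hub and cups: mean of pixels at radii 30..85 mm (plane .056)
vv,uu=np.mgrid[0:280,80:420]; uv=np.c_[uu.ravel(),vv.ravel()]; X=toplane("wrist",uv,.056,T)[:,:2]-H[:2]
r=np.hypot(*X.T); a=np.degrees(np.arctan2(X[:,1],X[:,0])); g=cv2.cvtColor(im,6)[vv,uu].ravel()
for t in(116,-4,-124):
    da=(a-t+180)%360-180; m=(r>.03)&(r<.082)&(abs(da)<18)&(abs(r*np.sin(np.radians(da)))<.014)&(g>205); 
    x=X[m]; u=np.array([np.cos(np.radians(t)),np.sin(np.radians(t))]); n=np.array([-u[1],u[0]])
    k,c=np.polyfit(x@u,x@n,1); print("spoke",t,m.sum(),"fit",t+np.degrees(np.arctan(k)),"off",c*1e3,"mean",t+np.degrees(np.mean(x@n)/np.mean(x@u)))
# dark line on head
for z in (.072,):
    g2=cv2.cvtColor(im,6); m=np.zeros_like(g2); m[25:50,378:404]=1; m&=(g2<120).astype(np.uint8)
    n,l,s,c=cv2.connectedComponentsWithStats(m); 
    for k in range(1,n): L=toplane("wrist",[c[k]],z,T)[0]; d=(L-H)[:2]; print("line",s[k],c[k].round(1),np.hypot(*d).round(4),deg(d).round(2))
t=cv2.imread("pics/t3.png"); print(hubcup(t,(358,223),(358,181.5)),hubcup(t,(358,223),(391,245)),hubcup(t,(358,223),(321,244)),capang(t,(321,244)))
E
```

```text
[ 0.54391538 -0.12803948  0.062     ]
(150, 50) [145.9  48.9] 20.663359 [ 0.4814 -0.2187  0.058 ] 0.1101 -124.56
(150, 50) [145.9  48.9] 16.69971 [ 0.4814 -0.2187  0.058 ] 0.1101 -124.56
(243, 213) [241.5 213.8] 18.148205 [ 0.6517 -0.1347  0.058 ] 0.108 -3.55
(243, 213) [241.5 213.8] 15.494298 [ 0.6517 -0.1347  0.058 ] 0.108 -3.55
(342, 58) [340.5  59.1] 18.142965 [ 0.495  -0.0299  0.09  ] 0.1096 116.5
(342, 58) [340.5  59.1] 15.117781 [ 0.495  -0.0299  0.09  ] 0.1096 116.5
button [438.6469945  12.6926781] [ 32.        28.875    745.703125]
[0.45440002 0.05796199 0.08      ] 0.20642080454865736 115.69972400442815
[0.45548494 0.05638325 0.085     ] 0.2045279596906205 115.6176541451496
spoke 116 845 fit 116.15900683550373 off 0.33141072322942283 mean 116.48214981268285
spoke -4 580 fit -3.8982873640008657 off 1.0185265800715495 mean -2.840832321662691
spoke -124 777 fit -123.50427842916783 off -1.5492863008486 mean -125.10722798244085
line [380  32  20  11  40] [390.9  36.5] 0.162 115.86
line [378  47   1   3   3] [378.  48.] 0.1472 114.32
None (array([ 0.5426, -0.1282,  0.062 ]), array([ 0.4819, -0.2184,  0.058 ]), np.float32(7.9667954), np.float64(0.1087), np.float64(-123.92)) (array([ 0.5426, -0.1282,  0.062 ]), array([ 0.4948, -0.0286,  0.058 ]), np.float32(7.2543497), np.float64(0.1105), np.float64(115.62)) (array([ 0.4929, -0.0291,  0.09  ]), array([11.      , 11.375   , 93.109375]), np.float64(0.1112), np.float64(117.2))
```

The vial direction is ~116.0° (cups 115.4–116.4) and the head's line and button are at 115.7–115.9°, so they are aligned within about half a degree. Now the button.

```bash
python3 - <<'E'
from h import *
p=[.4550,.0553]; Qp=Q(206)
arm.goto([*p,.16],Qp); arm.line_to([*p,.105],velocity=.1); arm.wait(.2)
f0=np.array(arm.read_contact_force())[2]; z=.105; zc=None
while z>.066:
    z-=.001; arm.line_to([*p,z],velocity=.03)
    f=np.array(arm.read_contact_force())[2]-f0; tz=arm.read_tool_pos()[2]; 
    if abs(f)>1: print(round(z,3),round(float(tz),4),round(float(f),2))
    if zc is None and f>1.2: zc=z
    if f>14: break
arm.wait(.3); print("end",arm.read_tool_pos(),arm.read_contact_force(),zc,arm.read_time_s())
E
```

```text
0.101 0.1009 1.37
0.097 0.0969 1.17
0.095 0.095 1.09
0.094 0.0941 1.75
0.093 0.093 2.79
0.092 0.092 2.91
0.091 0.091 3.55
0.09 0.09 4.39
0.089 0.089 4.75
0.088 0.088 5.91
0.087 0.0879 16.81
end [0.45519494 0.05530629 0.08784594] [-2.75278974 -0.19568164 16.29301064] 0.10099999999999999 21.825
```

The button met the finger at about 94 mm, its force rose to about 5–6 N over 6 mm, and then it hit a hard stop, so it went fully down. I'll back off and check.

```bash
python3 - <<'E'
from h import *
p=[.4550,.0553]
arm.line_to([*p,.18],velocity=.1); arm.goto([.40,.30,.30],Q(206)); arm.wait(.5)
t=arm.get_image("top"); cv2.imwrite("pics/t4.png",t); print(hubcup(t,(358,223),(358,181.5)),hubcup(t,(358,223),(391,245)),capang(t,(321,244)),arm.read_contact_force(),arm.read_time_s())
E
```

```text
(array([ 0.543 , -0.1282,  0.062 ]), array([ 0.6519, -0.1342,  0.058 ]), np.float32(7.6342773), np.float64(0.1091), np.float64(-3.12)) (array([ 0.543 , -0.1282,  0.062 ]), array([ 0.4809, -0.2194,  0.058 ]), np.float32(7.749085), np.float64(0.1103), np.float64(-124.26)) (array([ 0.493 , -0.0296,  0.09  ]), array([10.5  , 10.125, 84.25 ]), np.float64(0.1107), np.float64(117.27)) [ 0.25941604 -0.32214771  0.01485589] 24.5333
```

View pics/t4.png

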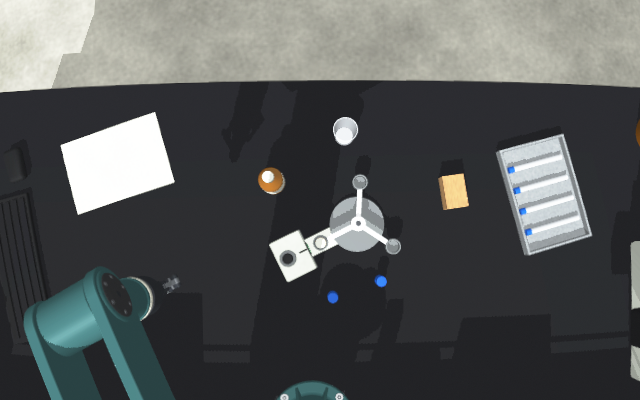

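The final view shows the vial at (320,243) in line with the head's line and button at (288,258). The bottle, beaker, carton and blue vials have not moved, and the arm is clear.

```bash
python3 -c "
from station import arm
print(arm.hand_in())"
```

```text
the job is handed in; nothing more can be done
None
```

The job is handed in at about 25 s: the vial is in front of the window (measured alignment within about half a degree), the start button was pressed the full 6 mm to its hard stop afterwards, the arm is clear, and the vial, bottle, beaker and carton were not touched.

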